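# Dispense one ball knob from the fittings wheel

## Robot

A 6-joint arm with a two-finger parallel gripper is mounted at the origin on the work surface. World frame = base frame: x ahead of the robot, y to its left, z up, the work surface at z = 0. Lengths are in mm, angles in rad, forces in N, time in s.
With the tool pointing down it reaches from about 275 to 875 mm from the base axis. Payload 12.5 kg.
Tool frame: the origin (TCP) lies between the finger pads; the fingertips stand 22 mm ahead of it and the grasp point (between the pads) lies 3 mm ahead of it; z points along the fingers, y is the line along which they close (so a half turn about z gives the same grasp; the last joint's range is limited). The gripper opens to 85 mm and grips with 20 to 120 N. Pads are 22 mm wide; open, the fingers measure 114 mm over their backs; the gripper's body (76 mm by 85 mm) begins 54 mm behind the grasp point. The pads swing forward as they close: fully open they stand 13 mm farther back than shut.
Start: joints at [-1.194, 0.351, 1.652, -0, 1.139, -0.085], TCP at [245.074, -492.365, 253.29] pointing down, gripper open.
Joint ranges: [-2.75, 2.75], [-0.79, 2.1], [0.01, 2.65], [-1.57, 4.71], [0.07, 3.14], [-2.87, 2.87]. Speed limits (rad/s): [2.22, 2.22, 2.79, 3.14, 3.14, 3.14].

## Interface

Orientations are given as a unit quaternion [x, y, z, w].
In Python, from rig import bot gives the robot as it stands. The module is installed in compiled form; this text tells all that it offers.
- The arm moves only by the tool servo_tool, never from a script. Its argument "deltas" is a list of rows, each a list of 4 numbers: the shift along the tool's x, y, z in mm, then the turn about the tool's z in degrees. A call has 1 to 8 rows; each row shifts and turns the commanded pose from where the row before left it, along the tool's axes as they then stand; what a row does not reach is not made up. A row lasts 1/8 s, in which the tool goes at most 62.5 mm and 10.7 degrees, less where a joint would pass 70% of its speed; a pose out of reach is approached as far as the arm can. A call is refused whole if a number of a shift passes 62.5 or a number of a turn 10.7, either way. A call with a gripper value outside its range is refused whole. "claw" is the opening, from -1 (shut) to 1 (fully open), set as the call begins (left out, the last holds). The fingers move at their own pace and stop on an object; "squeeze" is the grip in N (left out, the last holds). Time passes only in rows, so rows that do not move let the fingers close. It gives the time, the measured TCP pose, the force, the opening and the grip force at its end, in the units of the state.
- bot.read_state(): the state, without advancing time (a new reading comes with each control period).
- bot.snapshot(name): name is "side" or "top"; returns the picture (400x640x3 uint8, red, green, blue); there is no depth.
- bot.get_calibration(name): a dict with "intrinsics" (3x3 intrinsics, pixels), "cam_to_world" (4x4, takes a point from camera to world coordinates). Camera axes: x right, y down, z forward; pixel columns grow to the right and rows downward; lengths in mm; the calibration is good to about 2 mm. A picture is of the moment at which its call begins. get_calibration takes no time and is no camera call.
- bot.job_done(): hands the job in; it is judged then, once.
The state is a dict: "time": time; "joints": joint angles; "dq": joint speeds; "joint_efforts": joint torques, N m; "tool_pos": TCP position; "tool_rot": TCP orientation; "force": force on the tool from outside, world axes, zero at the start; "moment": the same for the moment, N m; "finger_gap": finger opening in mm; "gripper_force": force on a finger pad.
Only numpy, scipy, OpenCV 4.12 (cv2) and the standard library are available. Lean on these libraries where they do the work, as an engineer would, in place of code of your own. Each camera call takes 0.05 s, during which the arm holds its last target. There are 200 camera calls.

## Task

Crank the dispenser's wheel round until the pocket with the wooden ball sits over the drop hole, then push the spring lever all the way to its stop on the side away from the wheel, without forcing it, hold it there for a good second and a half, and let it spring back upright. The ball must run out into the end of the chute without being touched; the square block and the ring stay in their pockets, and the other things on the bench stay where they are.

Things in the scene. Friction and masses are not known exactly. Their poses are not given: they have to be found in the camera images.
- dispenser: Fixed shop-made plywood dispenser: a box with a flat deck 90 mm above the bench (x -110 to 110, y -210 to 110 mm); wheel and lever stand on the deck. Origin: on the bench, straight below the wheel's axis. Its x points to the drop hole and chute (away from the robot), its y from the lever to the wheel, z up. It starts in different places, turned up to 0.4 rad.
- wheel_axis (a point): Point on the upright axis of the wheel at the height of its top, 118.5 mm above the bench. The wheel, flat on the deck, is plywood, eight-sided, 168 mm across flats, with a solid 74 mm hub and eight open pockets (42 mm radially, about 37 mm across), their centres 58 mm from the axis; things in them stand on the deck.
- wheel (a joint): Turn of the wheel in rad, positive counter-clockwise seen from above; starts near 0, range -3.5 to 3.5, so any pocket can be brought to the hole. It turns stiffly (about 1.5 N at the crank), stays where it is left, and carries the fittings round with some 4 mm of play; a pocket more than about 7 mm off the hole can jam the ball. At 0 one (empty) pocket sits over the hole.
- crank_top (a point): Centre of the top of the wheel's crank: an upright round dark wooden peg, 16 mm in diameter, standing 40 mm above the wheel's top (a washer of 22 mm diameter takes the lowest 4 mm), 66 mm from the axis, rigid with the wheel. Starts on the robot's side of the wheel. In long strokes it can work out of the grip: regrip after a quarter turn or so.
- drop_hole (a point): Centre of the square drop hole, 42 mm wide, in the deck at 90 mm height, 58 mm from the wheel's axis in the dispenser's +x direction; below the wheel. A metal gate flush with the deck closes it; the lever draws the gate aside.
- lever (a joint): Tilt of the lever in rad: 0 upright (spring-centred), positive leaning to the dispenser's -y, away from the wheel; stops at +0.5 and -0.5, which give very little. Only the positive side opens the gate, far enough for the ball only well past half way; the hole is clear at the stop.
- lever_knob (a point): Centre of the lever's round black knob, 24 mm diameter, 70 mm above the pivot on a 10 mm steel stick; moves with the lever. Upright it is 173 mm above the bench. Pivot axis along the dispenser's x, at (-20, -155, 103) mm in its frame; the bracket there reaches 111 mm. The spring gives about 8 N at the knob at the stop, past it the force climbs steeply; over 20 N is forcing it.
- ball_center (a point): Centre of the wanted fitting: a turned wooden ball, 30 mm in diameter, about 14 g, loose in one of the wheel's pockets (at the start a quarter turn to either side of the hole, or straight across from it).
- catch_end (a point): Point in the closed lower end of the chute, 180 mm from the wheel's axis in the dispenser's +x, 30 mm above the bench; the ball comes to rest about here. The open chute, 48 mm wide, slopes down from under the hole and sticks out of the +x side to x = 206 mm, its walls 50 mm high.
- block: Wooden cube of 24 mm in another pocket; origin at the centre of its underside. Stays in the wheel.
- ring: Wooden ring, 30 mm outside, 14 mm inside, 18 mm high, in another pocket; origin at the centre of its underside. Stays in the wheel.
- sanding_block: Bystander: cork block 60 x 100 x 35 mm on the bench before the dispenser; origin at its underside.
- screwdriver: Bystander: screwdriver with yellow handle lying on the bench before the dispenser, below the lever; origin on its underside.
- glue: Bystander: glue bottle, 56 mm in diameter, 150 mm tall, standing beyond the wheel on the dispenser's +y side; origin at its underside.
- tape_measure: Bystander: tape measure 65 x 35 x 60 mm beside the chute; origin at its underside.
- offcut: Bystander: loose wooden offcut 50 x 30 x 12 mm on the deck's far corner near the lever; origin at its underside.
- ball: The same wooden ball as a body; its origin turns with it, use ball_center.
Mind the look-alikes: they are no part of the job. Leave any black or orange look-alike of the ring alone.

How it is judged (in metres and radians):
On the way, in this order (a step that is already met when the one before it is completed fails the run):
1. the wheel is turned so that the ball sits over the drop hole, the lever upright (horizontal distance between ball_center and drop_hole below 0.013 m and height (world z) of ball_center above 0.09 m and value of joint lever between -0.08 and 0.08 rad), for 0.2 s.
2. the lever is held at its stop away from the wheel for a second (joint above 0.46 rad) (value of joint lever above 0.46 rad), for 1 s.
At the end, for the whole second after the job is handed in: The ball lies still in the end of the chute (centre within 25 mm of catch_end, below 50 mm), the lever is back upright within 0.05 rad, the block and the ring are still in the wheel on the deck (horizontal distance between ball_center and catch_end below 0.025 m and height (world z) of ball_center below 0.05 m and linear speed of ball below 0.03 m/s and value of joint lever between -0.05 and 0.05 rad and height (world z) of each of block, ring above 0.085 m and horizontal distance between each of block, ring and wheel_axis below 0.085 m); the robot touches nothing.
It fails at once if the lever is forced (more than 20 N on it) (contact force between any of the fingers, the arm and lever above 20 N).
It fails at once if the ball is touched by the robot (contact force between any of the fingers, the arm and ball above 0.3 N).
It fails at once if the block or the ring leaves the wheel (not ((height (world z) of block above 0.085 m and horizontal distance between block and wheel_axis below 0.085 m) and (height (world z) of ring above 0.085 m and horizontal distance between ring and wheel_axis below 0.085 m))).
It fails at once if a bystander is moved more than 25 mm (distance of any of sanding_block, screwdriver, glue, tape_measure, offcut from where it was at the start of the episode above 0.025 m).
It also fails if it takes over 64 s, if anything falls off the work surface, if the arm or the gripper's body presses on something with over 40 N, if the wrist force passes 120 N, or if a joint passes its speed limit or range.

## Working session

There is one attempt and no reset: what is moved stays moved. The work goes in short steps, Python scripts to look and compute and a tool call to move; the robot and the scene stay as the last step left them, time stands still between calls to the robot, and variables do not carry over. Pictures are saved under pics/ and viewed, at most 10 in all, crops included, and the job is handed in when it is done.

Besides the shell and the picture viewer there is one more tool, called by a JSON object that holds its "op" and its "data". servo_tool: Moves the arm, as the interface text tells. Its arguments: {"type":"object","properties":{"deltas":{"type":"array","items":{"type":"array","items":{"type":"number"}}},"claw":{"type":"number"},"squeeze":{"type":"number"}},"required":["deltas"]}

```bash
mkdir -p pics
python3 - <<'E'
from rig import bot
import cv2
s=bot.read_state();print(s)
for n in("top","side"):
    cv2.imwrite(f"pics/{n}0.png",bot.snapshot(n)[:,:,::-1]);c=bot.get_calibration(n);print(n,c)
E
```

```text
{'time': 0.0, 'joints': array([-1.19356712e+00,  3.51243256e-01,  1.65245876e+00,  3.24199808e-05,
        1.13906859e+00, -8.45909378e-02]), 'dq': array([ 7.71201749e-04,  4.87771793e-04, -5.15153069e-04,  1.01077531e-03,
        6.95347038e-04,  4.59021743e-05]), 'joint_efforts': array([ 1.11236848e-03, -5.06097543e+01, -2.91406238e+01, -8.14679908e-06,
        4.48757710e-03,  3.99544398e-07]), 'tool_pos': array([ 244.98616758, -492.07482227,  252.74137631]), 'tool_rot': array([ 9.73459902e-01,  2.28856883e-01, -7.13098619e-05, -5.84827949e-04]), 'force': array([-0.31698181,  0.0879638 ,  0.89395333]), 'moment': array([-0.01838187, -0.00086609, -0.02103314]), 'gripper_force': 0.0, 'finger_gap': 85.43208641972322}
top {'intrinsics': array([[401.45014513,   0.        , 310.27184107],
       [  0.        , 401.45014513, 197.87859029],
       [  0.        ,   0.        ,   1.        ]]), 'cam_to_world': array([[-1.62879378e-02, -9.91956399e-01,  1.25527710e-01,
         4.86806243e+02],
       [-9.99613907e-01,  1.33284795e-02, -2.43801037e-02,
         7.09735523e+01],
       [ 2.25109063e-02, -1.25876346e-01, -9.91790504e-01,
         8.80769422e+02],
       [ 0.00000000e+00,  0.00000000e+00,  0.00000000e+00,
         1.00000000e+00]])}
side {'intrinsics': array([[437.96271165,   0.        , 322.62289183],
       [  0.        , 437.96271165, 195.37589814],
       [  0.        ,   0.        ,   1.        ]]), 'cam_to_world': array([[ 9.78695277e-01, -1.26297074e-01,  1.61878363e-01,
         4.12017677e+02],
       [-2.04248416e-01, -6.79265302e-01,  7.04898031e-01,
        -5.87618215e+02],
       [ 2.09317965e-02, -7.22943772e-01, -6.90589720e-01,
         7.46922198e+02],
       [ 0.00000000e+00,  0.00000000e+00,  0.00000000e+00,
         1.00000000e+00]])}
```

View pics/top0.png

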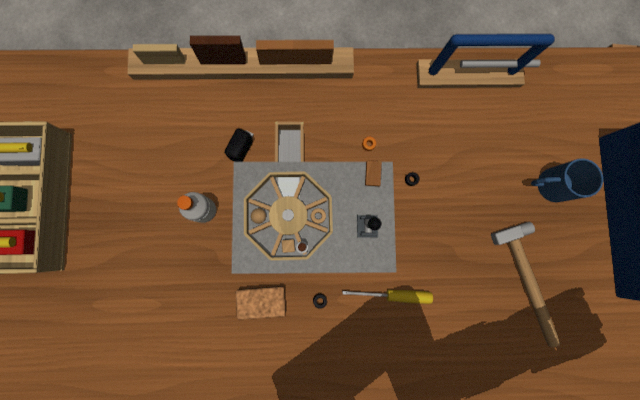

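View pics/side0.png

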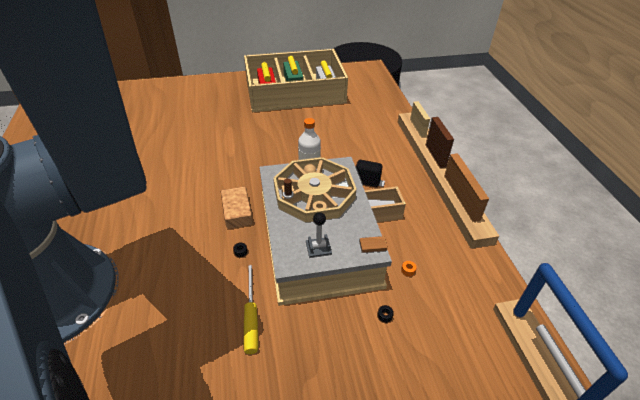

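The top view shows the wheel centred near (288,215), with a ball-like thing at (259,215), the ring at (318,216), the block at (289,246) and the crank at (302,247). The lever knob is at (374,224). The side view agrees. I'll zoom in and measure.

```bash
cat > h.py <<'E'
import numpy as np, cv2
from rig import bot
def ray(n,u,v,z):
    c=bot.get_calibration(n);K=c["intrinsics"];T=c["cam_to_world"]
    d=T[:3,:3]@np.linalg.solve(K,[u,v,1]);o=T[:3,3]
    return o+d*(z-o[2])/d[2]
def proj(n,p):
    c=bot.get_calibration(n);q=np.linalg.inv(c["cam_to_world"])@np.append(p,1);q=c["intrinsics"]@q[:3];return q[:2]/q[2]
E
python3 - <<'E'
from h import *
t=cv2.imread("pics/top0.png")
hsv=cv2.cvtColor(t,cv2.COLOR_BGR2HSV)
m=((hsv[...,1]<45)&(hsv[...,2]>60)&(hsv[...,2]<170)).astype(np.uint8)*255
m[:155]=0;m[280:]=0;m[:,:228]=0;m[:,400:]=0
m=cv2.morphologyEx(m,cv2.MORPH_OPEN,np.ones((3,3)))
pts=cv2.findNonZero(m);r=cv2.minAreaRect(cv2.convexHull(pts));b=cv2.boxPoints(r)
W=np.array([ray("top",u,v,90) for u,v in b]);print(b,W.round(1))
print("sides",np.linalg.norm(np.roll(W,-1,0)-W,axis=1),"angles",[np.arctan2(*(d[[1,0]])) for d in np.roll(W,-1,0)-W])
for nm,u,v,z in [("hub",288,215,118.5),("ball",259,215,105),("crank",302,247,158),("knob",374,224,173)]: print(nm,ray("top",u,v,z).round(1))
a=cv2.resize(t[155:280,225:405],None,fx=4.4,fy=4.4,interpolation=cv2.INTER_CUBIC);cv2.imwrite("pics/topz.png",a)
s=cv2.imread("pics/side0.png");cv2.imwrite("pics/sidez.png",cv2.resize(s[140:290,240:420],None,fx=4,fy=4,interpolation=cv2.INTER_CUBIC))
E
```

```text
[[232. 155.]
 [395. 155.]
 [395. 272.]
 [232. 272.]] [[ 675.6  207.    90. ]
 [ 672.  -121.3   90. ]
 [ 439.  -111.3   90. ]
 [ 444.6  205.2   90. ]]
sides [328.39757199 233.22568933 316.51947382 231.05821242] angles [np.float64(-1.5817554416077084), np.float64(3.0985999758160823), np.float64(1.553234052190959), np.float64(0.00815076708069666)]
hub [551.   95.1 118.5]
ball [553.  151.5 105. ]
crank [490.   69.4 158. ]
knob [528.3 -58.4 173. ]
```

View pics/topz.png

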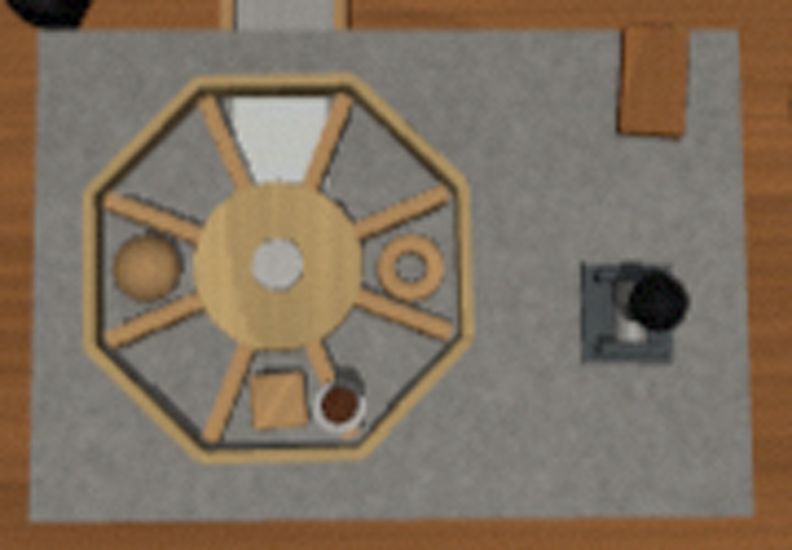

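View pics/sidez.png

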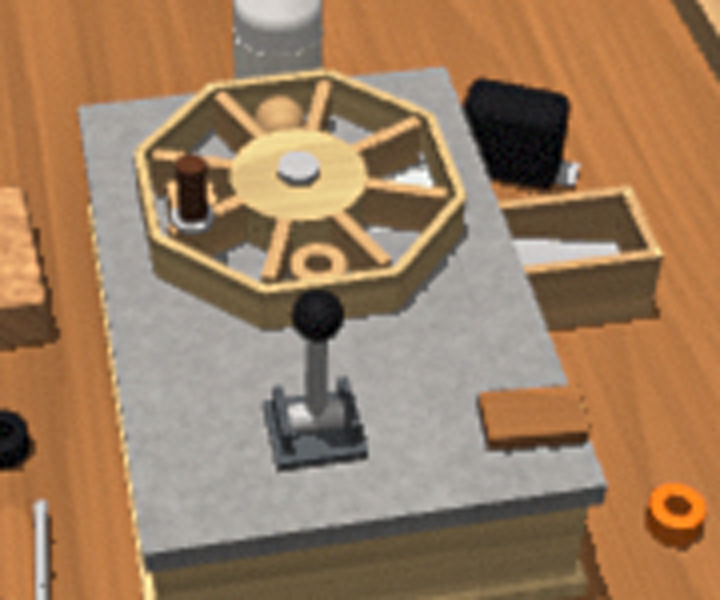

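Ball in the +y pocket (zoom 147,267), so the wheel must turn −90°. The crank top is at zoom (340,404), the ring at (410,267), and the block is beside the crank. The deck corners are (40,32), (740,32), (752,517), (30,520). Next I compute the pose.

Run:
```python
from h import *
Z=lambda u,v:(225+u/4.4-.4,155+v/4.4-.4)
c=[(40,32),(740,32),(752,517),(30,520)]; L=np.array([[110,110],[110,-210],[-110,-210],[-110,110]])
W=np.array([ray("top",*Z(*p),90)[:2] for p in c])
Lc=L-L.mean(0);Wc=W-W.mean(0)
H=Lc.T@Wc;a=np.arctan2(H[0,1]-H[1,0],H[0,0]+H[1,1]);R=np.array([[np.cos(a),-np.sin(a)],[np.sin(a),np.cos(a)]])
t=W.mean(0)-R@L.mean(0);print("yaw",a,"origin",t,"resid",(W-(L@R.T+t)).round(1).tolist())
hub=ray("top",*Z(278,265),118.5)[:2];print("hub",hub)
cr=ray("top",*Z(340,404),158.5)[:2];
for o in(t,hub):
  d=R.T@(cr-o);print("crank",cr,d,np.hypot(*d),np.degrees(np.arctan2(d[1],d[0])))
k=ray("top",*Z(658,300),173)[:2];print("knob",k,R.T@(k-t))
b=ray("top",*Z(147,267),105)[:2];print("ball",b,R.T@(b-t))
# side cross-check
S=lambda u,v:(240+u/4-.4,140+v/4-.4)
print("side crank",ray("side",*S(190,163),158.5)[:2],"knob",ray("side",*S(318,315),173)[:2],"hub",ray("side",*S(299,172),118.5)[:2])
g=ray("side",309.5,122,150)[:2];g2=ray("top",185,203,150)[:2];print("glue",g,g2)
```

```text
yaw -0.01330018774240859 origin [551.00227095  95.31506378] resid [[-0.9, -0.3], [-0.3, -0.1], [0.6, 0.9], [0.6, -0.5]]
hub [551.37011139  95.5457716 ]
crank [491.05778891  69.64391263] [-59.59775912 -26.46613   ] 65.21003702588463 -156.05498462676604
crank [491.05778891  69.64391263] [-59.96249866 -26.70170961] 65.63903214567684 -155.99626392519784
knob [530.43845468 -58.78125731] [ -18.51254789 -154.35618641]
ball [552.46029613 153.44825671] [ 0.68473664 58.1474427 ]
side crank [488.56290063  68.93463011] knob [528.09736031 -59.19861731] hub [549.98766373  95.84654626]
glue [572.96380155 276.01650929] [572.96838272 281.14045255]
```

{"op": "servo_tool", "data": {"deltas": [[33.5,-28,0,0],[33.5,-28,0,0],[33.5,-28,0,0],[33.5,-28,0,0],[33.5,-28,0,0],[33.5,-28,0,0],[33.5,-28,0,0],[33.5,-28,0,0]], "claw": 0.2, "squeeze": 40}}

```text
time: 1.1
tool_pos: [385.5, -171.0, 253.2]
tool_rot: [0.973, 0.229, -0.0, -0.0]
force: [0.6, -0.8, -0.2]
finger_gap: 51.2
gripper_force: 0.0
```

{"op": "servo_tool", "data": {"deltas": [[33.5,-28,0,0],[33.5,-28,0,0],[33.5,-28,0,0],[33.5,-28,0,0],[33.5,-28,0,0],[33.5,-28,0,0],[0,0,0,-9],[0,0,0,-9]]}}

```text
time: 2.1
tool_pos: [490.1, 68.1, 252.9]
tool_rot: [0.924, 0.381, -0.0, -0.0]
force: [-0.3, -0.3, -0.3]
finger_gap: 51.3
gripper_force: 0.0
```

```bash
cat >> h.py <<'E'
def st():
    s=bot.read_state();q=s["tool_rot"];psi=2*np.arctan2(q[1],q[0]);p=s["tool_pos"]
    print("t",round(s["time"],2),"p",p.round(1),"psi",round(np.degrees(psi),2),"F",s["force"].round(1),"gap",round(s["finger_gap"],1),"gf",round(float(s["gripper_force"]),1),"q6",round(s["joints"][5],2));return p,psi
def to(x,y):
    p,a=st();d=np.array([x,y])-p[:2];print("delta",(d@[np.cos(a),np.sin(a)]).round(1),(d@[np.sin(a),-np.cos(a)]).round(1))
E
python3 -c "
from h import *
to(490,69.4)"
```

```text
t 2.1 p [490.1  68.1 252.9] psi 44.81 F [-0.3 -0.3 -0.3] gap 51.3 gf 0.0 q6 0.83
delta 0.8 -1.0
```

{"op": "servo_tool", "data": {"deltas": [[1,-1,20,0],[0,0,25,0],[0,0,25,0],[0,0,20,0],[0,0,13,0],[0,0,0,0]]}}

```text
time: 2.85
tool_pos: [489.9, 68.9, 149.7]
tool_rot: [0.926, 0.378, -0.001, -0.0]
force: [0.6, -0.1, -0.1]
finger_gap: 51.1
gripper_force: 0.0
```

{"op": "servo_tool", "data": {"deltas": [[0,0,0,0],[0,0,0,0],[0,0,0,0],[0,0,0,0]], "claw": -1}}

```text
time: 3.35
tool_pos: [490.5, 69.0, 151.0]
tool_rot: [0.926, 0.378, 0.0, 0.0]
force: [-2.9, -0.6, 6.7]
finger_gap: 14.6
gripper_force: 38.9
```

Run:
```python
from h import *
p,psi=st(); d=p[:2]-[551,95.4];print(np.hypot(*d),np.degrees(np.arctan2(d[1],d[0])))
```

```text
t 3.35 p [490.5  69.  151. ] psi 44.46 F [-2.9 -0.6  6.7] gap 14.6 gf 38.9 q6 0.84
66.03816482532235 -156.4056252658733
```

{"op": "servo_tool", "data": {"deltas": [[2.35,-5.4,0,5.1],[2.35,-5.4,0,5.1],[2.35,-5.4,0,5.1],[2.35,-5.4,0,5.1],[2.35,-5.4,0,5.1],[2.35,-5.4,0,5.1],[2.35,-5.4,0,5.1],[2.35,-5.4,0,5.1]]}}

```text
time: 4.35
tool_pos: [486.9, 115.3, 150.9]
tool_rot: [1.0, 0.03, -0.001, -0.0]
force: [-9.0, 0.6, 11.2]
finger_gap: 14.7
gripper_force: 39.5
```

Run:
```python
from h import *
p,psi=st(); d=p[:2]-[551,95.4];print(np.hypot(*d),np.degrees(np.arctan2(d[1],d[0])))
```

```text
t 4.35 p [486.9 115.3 150.9] psi 3.5 F [-9.   0.6 11.2] gap 14.7 gf 39.5 q6 1.65
67.15834408848092 162.74182078660607
```

{"op": "servo_tool", "data": {"deltas": [[0,0,0,0],[1,0.3,0,0],[0,0,0,0]], "claw": -0.2}}

```text
time: 4.72
tool_pos: [489.0, 114.6, 150.3]
tool_rot: [0.999, 0.032, 0.0, 0.0]
force: [-0.1, -0.4, 0.1]
finger_gap: 34.4
gripper_force: 0.0
```

{"op": "servo_tool", "data": {"deltas": [[0,0,0,0],[0,0,0,0],[0,0,0,0],[0,0,0,0]], "claw": -1}}

```text
time: 5.22
tool_pos: [488.8, 114.7, 150.4]
tool_rot: [0.999, 0.032, 0.0, 0.0]
force: [-1.1, -0.6, 2.4]
finger_gap: 14.6
gripper_force: 38.9
```

Run:
```python
from h import *
p,psi=st(); d=p[:2]-[551,95.4];print(np.hypot(*d),np.degrees(np.arctan2(d[1],d[0])))
```

```text
t 5.22 p [488.8 114.7 150.4] psi 3.66 F [-1.1 -0.6  2.4] gap 14.6 gf 38.9 q6 1.64
65.09175669322929 162.73663353442333
```

{"op": "servo_tool", "data": {"deltas": [[2.35,-5.4,0,5.1],[2.35,-5.4,0,5.1],[2.35,-5.4,0,5.1],[2.35,-5.4,0,5.1],[2.35,-5.4,0,5.1]]}}

```text
time: 5.85
tool_pos: [503.0, 140.2, 150.3]
tool_rot: [0.982, -0.191, -0.001, 0.0]
force: [-4.5, -1.3, 4.5]
finger_gap: 15.1
gripper_force: 39.2
```

{"op": "servo_tool", "data": {"deltas": [[2.35,-5.4,0,5.1],[2.35,-5.4,0,5.1],[2.35,-5.4,0,5.1],[2.35,-5.4,0,5.1],[2.35,-5.4,0,5.1],[0,0,0,0]]}}

```text
time: 6.6
tool_pos: [527.3, 157.0, 150.4]
tool_rot: [0.916, -0.402, -0.001, -0.0]
force: [-4.3, 1.1, 4.7]
finger_gap: 15.0
gripper_force: 39.3
```

Run:
```python
from h import *
p,psi=st(); d=p[:2]-[551,95.4];print(np.hypot(*d),np.degrees(np.arctan2(d[1],d[0])))
```

```text
t 6.6 p [527.3 157.  150.4] psi -47.44 F [-4.3  1.1  4.7] gap 15.0 gf 39.3 q6 2.6
66.01309336697852 111.04820635513421
```

{"op": "servo_tool", "data": {"deltas": [[0,0,0,0],[0,0,0,0],[0,0,0,0],[0,0,-20,0],[0,0,-40,0],[0,0,-40,0]], "claw": 0}}

```text
time: 7.35
tool_pos: [527.4, 156.5, 251.3]
tool_rot: [0.916, -0.401, -0.0, 0.0]
force: [-0.8, 0.2, 0.6]
finger_gap: 42.7
gripper_force: 0.0
```

{"op": "servo_tool", "data": {"deltas": [[0,0,0,-9.4],[0,0,0,-9.4],[0,0,0,-9.4],[0,0,0,-9.4],[0,0,0,-9.4]], "claw": -1}}

```text
time: 7.98
tool_pos: [527.6, 156.6, 250.2]
tool_rot: [1.0, -0.0, 0.0, 0.0]
force: [0.4, -0.8, -0.3]
finger_gap: -0.1
gripper_force: 0.0
```

{"op": "servo_tool", "data": {"deltas": [[-30,40,0,0],[-30,40,0,0],[-30,40,0,0],[-20,30,0,0],[0,0,0,0]]}}

```text
time: 8.6
tool_pos: [415.8, 6.0, 250.5]
tool_rot: [1.0, -0.004, 0.0, 0.0]
force: [0.5, 0.1, -0.3]
finger_gap: -0.1
gripper_force: 0.0
```

Run:
```python
from h import *
st()
t=bot.snapshot("top")[:,:,::-1];s=bot.snapshot("side")[:,:,::-1]
a=cv2.resize(t[155:280,225:405],None,fx=4.4,fy=4.4,interpolation=cv2.INTER_CUBIC);b=cv2.resize(s[140:290,240:420],None,fx=3,fy=3)
cv2.imwrite("pics/top1.png",a);cv2.imwrite("pics/side1.png",b)
```

```text
t 8.6 p [415.8   6.  250.5] psi -0.48 F [ 0.5  0.1 -0.3] gap -0.1 gf 0.0 q6 1.48
```

View pics/top1.png

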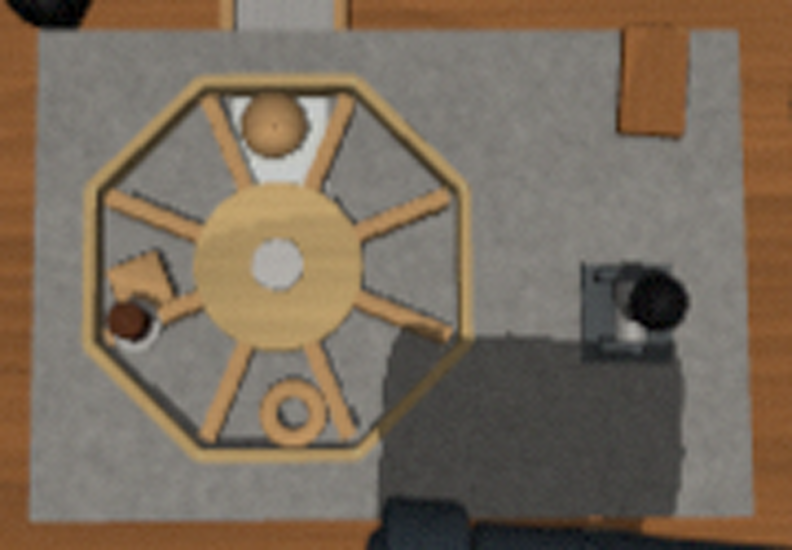

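The ball now sits in the top pocket over the metal gate, at zoom (275,125), and the spokes match the starting layout. The block and ring are still in their pockets and the lever is untouched at (658,300). I'll check the ball's offset from the hole.

Run:
```python
from h import *
b=ray("top",225+275/4.4-.4,155+125/4.4-.4,105)[:2];a=-.0133;R=np.array([[np.cos(a),-np.sin(a)],[np.sin(a),np.cos(a)]])
print(b,R.T@(b-[551.1,95.4]));to(530,-5)
```

```text
[614.90148755  96.73575685] [63.77807967  2.18417348]
t 8.7 p [417.    7.3 250.5] psi -0.39 F [ 0.2 -0.2 -0.2] gap 0.2 gf 0.0 q6 1.48
delta 113.1 11.5
```

{"op": "servo_tool", "data": {"deltas": [[40,3,0,0],[40,4,0,0],[33,4,0,0],[0,0,30,0],[0,0,30,0],[0,0,23,0],[0,0,0,0]]}}

```text
time: 9.57
tool_pos: [529.3, -3.5, 165.8]
tool_rot: [1.0, -0.002, -0.002, -0.0]
force: [-0.7, -0.9, -0.2]
finger_gap: 0.1
gripper_force: 0.0
```

{"op": "servo_tool", "data": {"deltas": [[0,6,0,0],[0,6,0,0],[0,4,0,0],[0,2,0,0],[0,2,0,0],[0,2,0,0],[0,0,0,0]]}}

```text
time: 10.45
tool_pos: [529.5, -26.5, 167.3]
tool_rot: [1.0, -0.003, -0.0, -0.0]
force: [-0.3, -0.2, -0.6]
finger_gap: -0.1
gripper_force: 0.0
```

{"op": "servo_tool", "data": {"deltas": [[0,2,0,0],[0,2,0,0],[0,2,0,0],[0,2,0,0],[0,0,0,0]]}}

```text
time: 11.08
tool_pos: [529.4, -34.5, 167.3]
tool_rot: [1.0, -0.003, 0.0, -0.0]
force: [0.2, 0.2, -0.4]
finger_gap: 0.0
gripper_force: 0.3
```

{"op": "servo_tool", "data": {"deltas": [[0,2,0,0],[0,2,0,0],[0,2,0,0],[0,2,0,0],[0,0,0,0]]}}

```text
time: 11.7
tool_pos: [529.4, -42.5, 167.3]
tool_rot: [1.0, -0.003, 0.0, -0.0]
force: [-0.4, 2.0, 1.9]
finger_gap: -0.1
gripper_force: 1.1
```

{"op": "servo_tool", "data": {"deltas": [[0,2,0,0],[0,2,0,0],[0,2,0,0],[0,2,0,0],[0,0,0,0]]}}

```text
time: 12.32
tool_pos: [529.3, -50.5, 167.2]
tool_rot: [1.0, -0.003, -0.0, -0.0]
force: [1.0, 3.7, -0.3]
finger_gap: 0.3
gripper_force: 1.8
```

{"op": "servo_tool", "data": {"deltas": [[0,2,0,0],[0,2,0,0],[0,2,0,0],[0,0,0,0]]}}

```text
time: 12.82
tool_pos: [529.0, -56.3, 166.9]
tool_rot: [1.0, -0.003, -0.0, -0.0]
force: [0.5, 4.6, -3.1]
finger_gap: -0.5
gripper_force: 2.8
```

Run:
```python
from h import *
st()
t=bot.snapshot("top")[:,:,::-1];s=bot.snapshot("side")[:,:,::-1]
a=cv2.resize(t[155:280,270:405],None,fx=4,fy=4,interpolation=cv2.INTER_CUBIC);b=cv2.resize(s[165:290,260:420],None,fx=4,fy=4,interpolation=cv2.INTER_CUBIC)
cv2.imwrite("pics/side2.png",b)
```

```text
t 12.82 p [529.  -56.3 166.9] psi -0.35 F [ 0.5  4.6 -3.1] gap -0.5 gf 2.8 q6 1.38
```

View pics/side2.png

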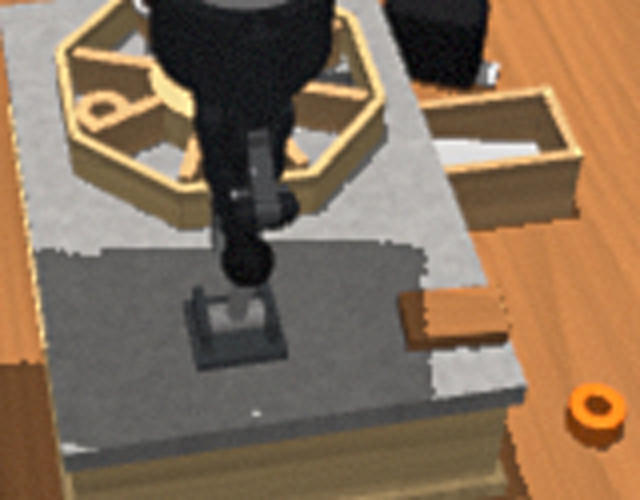

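The knob, at zoom (247,262), is leaning away from the wheel with the fingertips behind it, about 60% of the way over. I'll carry on gently while watching the force.

{"op": "servo_tool", "data": {"deltas": [[0,2,0,0],[0,2,0,0],[0,2,0,0],[0,0,0,0]]}}

```text
time: 13.42
tool_pos: [528.7, -62.0, 166.5]
tool_rot: [1.0, -0.003, -0.001, -0.001]
force: [0.8, 8.4, -4.4]
finger_gap: 0.1
gripper_force: 3.9
```

{"op": "servo_tool", "data": {"deltas": [[0,1,0,0],[0,1,0,0],[0,1,0,0],[0,0,0,0]]}}

```text
time: 13.92
tool_pos: [528.5, -64.7, 166.4]
tool_rot: [1.0, -0.003, -0.001, -0.001]
force: [0.7, 9.9, -6.1]
finger_gap: -0.1
gripper_force: 4.6
```

Run:
```python
from h import *
st()
s=bot.snapshot("side")[:,:,::-1].astype(int)
print(ray("side",321.4,230,169))
for th in(0,.3,.4,.46,.5):
    a=-.0133;l=np.array([-20,-155-70*np.sin(th)]);R=np.array([[np.cos(a),-np.sin(a)],[np.sin(a),np.cos(a)]]);w=R@l+[551.1,95.4];print(th,w.round(1),proj("side",[*w,103+70*np.cos(th)]).round(1))
m=(s[215:260,300:345].max(2)<28);
for r in range(45): print(''.join('#' if x else '.' for x in m[r]))
```

```text
t 13.93 p [528.5 -64.7 166.4] psi -0.35 F [ 0.7  9.9 -6.1] gap -0.1 gf 4.6 q6 1.37
[527.29338496 -83.9141748  169.        ]
0 [529.  -59.3] [319.6 218.3]
0.3 [528.8 -80. ] [321.8 227.9]
0.4 [528.7 -86.6] [322.5 231.6]
0.46 [528.6 -90.4] [322.9 233.8]
0.5 [528.6 -92.9] [323.1 235.4]
..............#..#.#.........................
...............###...........................
...............##............................
..............###............................
..............##.#.....#.....................
................####.........................
...............####..............##..........
................###.............##...........
.................##.............##...........
................#####..#.......#.............
.................####..##....................
.................#.#####.....................
.................#######.....................
..................##.####....................
..................#####.##...................
..................#########..................
.................###########.................
.................#######.###.......
[... 552 characters left out ...]
..........
.............................................
.............................................
.............................................
.............................................
.............................................
.............................................
.............................................
.............................................
.............................................
.............................................
.............................................
.............................................
.............................................
.............................................
.............................................
```

{"op": "servo_tool", "data": {"deltas": [[0,0,1.5,0],[0,0.5,1.5,0],[0,0.5,0,0],[0,0,0,0]]}}

```text
time: 14.48
tool_pos: [529.2, -66.0, 164.5]
tool_rot: [1.0, -0.003, -0.0, -0.0]
force: [-0.4, 8.1, 3.0]
finger_gap: -0.1
gripper_force: 3.9
```

{"op": "servo_tool", "data": {"deltas": [[0,0.5,0,0],[0,0.5,0,0],[0,0,0,0]]}}

```text
time: 14.85
tool_pos: [529.2, -66.3, 164.4]
tool_rot: [1.0, -0.003, -0.0, -0.001]
force: [-0.1, 14.1, 2.7]
finger_gap: 0.0
gripper_force: 6.8
```

Run:
```python
from h import *
st()
s=bot.snapshot("side").astype(int)
m=(s[215:250,310:340].max(2)<45);
for r in range(35): print(215+r,''.join('#' if x else '.' for x in m[r]))
c=bot.snapshot("top");cv2.imwrite("pics/top3.png",cv2.resize(c[130:280,225:405,::-1],None,fx=4,fy=4))
```

```text
t 14.85 p [529.2 -66.3 164.4] psi -0.35 F [-0.1 14.1  2.7] gap 0.0 gf 6.8 q6 1.36
215 ...###########................
216 ....##########................
217 ....#####.###.................
218 .....###......................
219 .....####............###......
220 .....####.#####......####.....
221 .....##########.......###.....
222 .....##########.......####....
223 .....##########.......###.....
224 ......##########.....####.....
225 ......##########.....###......
226 ......################........
227 .......#########..............
228 .......#########..............
229 ........########..............
230 ........#########.............
231 ........##########............
232 ........##########............
233 .......############...........
234 .......############...........
235 .......############...........
236 .......############...........
237 .......############...........
238 .......############...........
239 .......###########............
240 ........##########............
241 .........########.............
242 ..............................
243 ..............................
244 ..............................
245 ..............................
246 .................#............
247 .................###..........
248 .................##...........
249 ##................#...........
```

View pics/top3.png

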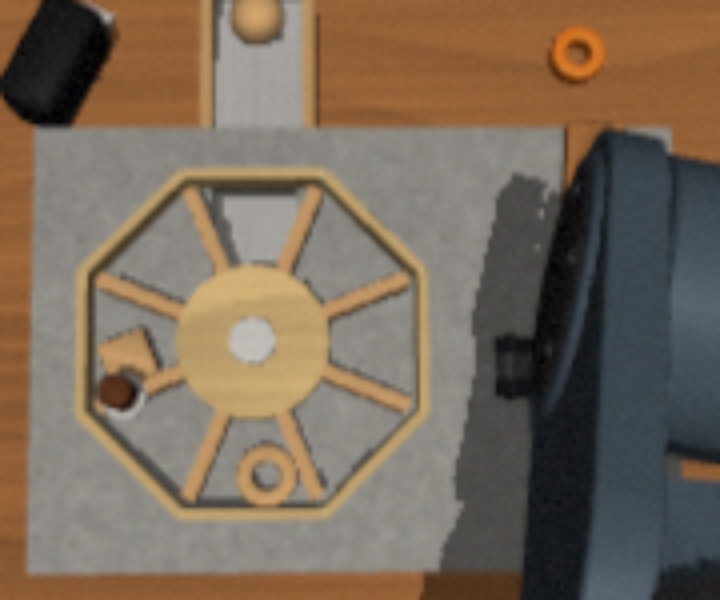

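The ball is already in the chute end at zoom (258,18). The stop is reached: the force jumped to 14 N, and the knob row of about 235.5 matches 0.5 rad. I'll ease off slightly and hold.

{"op": "servo_tool", "data": {"deltas": [[0,-0.3,0,0],[0,0,0,0],[0,0,0,0],[0,0,0,0],[0,0,0,0],[0,0,0,0],[0,0,0,0],[0,0,0,0]]}}

```text
time: 15.95
tool_pos: [529.2, -66.2, 164.4]
tool_rot: [1.0, -0.003, -0.0, -0.001]
force: [0.7, 11.9, 2.8]
finger_gap: 0.2
gripper_force: 5.9
```

{"op": "servo_tool", "data": {"deltas": [[0,0,0,0],[0,0,0,0],[0,0,0,0],[0,0,0,0],[0,0,0,0],[0,0,0,0],[0,0,0,0],[0,0,0,0]]}}

```text
time: 16.95
tool_pos: [529.2, -66.2, 164.4]
tool_rot: [1.0, -0.003, -0.0, -0.001]
force: [-0.0, 11.1, 3.6]
finger_gap: -0.0
gripper_force: 5.9
```

{"op": "servo_tool", "data": {"deltas": [[0,-3,-1,0],[0,-4,-1.5,0],[0,-4,-1,0],[0,-4,-1,0],[0,-4,-0.5,0],[0,-4,0,0],[0,-4,0,0],[0,-4,0,0]]}}

```text
time: 17.95
tool_pos: [529.5, -36.1, 169.4]
tool_rot: [1.0, -0.003, 0.0, 0.0]
force: [-0.7, 0.4, -0.1]
finger_gap: 0.1
gripper_force: 0.3
```

{"op": "servo_tool", "data": {"deltas": [[0,-4,0,0],[0,-5,0,0],[0,-8,0,0],[0,-8,0,0],[0,0,-30,0],[0,0,-40,0],[-40,0,-20,0],[-40,0,0,0]]}}

```text
time: 18.95
tool_pos: [449.1, -10.3, 260.6]
tool_rot: [1.0, -0.003, 0.001, 0.0]
force: [-0.5, -0.0, 0.5]
finger_gap: 0.2
gripper_force: 0.0
```

{"op": "servo_tool", "data": {"deltas": [[-40,0,0,0],[0,0,0,0],[0,0,0,0],[0,0,0,0]]}}

```text
time: 19.45
tool_pos: [410.3, -10.4, 259.3]
tool_rot: [1.0, -0.003, 0.0, -0.0]
force: [-0.1, -0.3, 0.3]
finger_gap: 0.2
gripper_force: 0.0
```

Run:
```python
from h import *
st()
c=bot.snapshot("top");cv2.imwrite("pics/top4.png",cv2.resize(c[130:280,225:405,::-1],None,fx=4,fy=4))
```

```text
t 19.45 p [410.3 -10.4 259.3] psi -0.33 F [-0.1 -0.3  0.3] gap 0.2 gf 0.0 q6 1.44
```

View pics/top4.png

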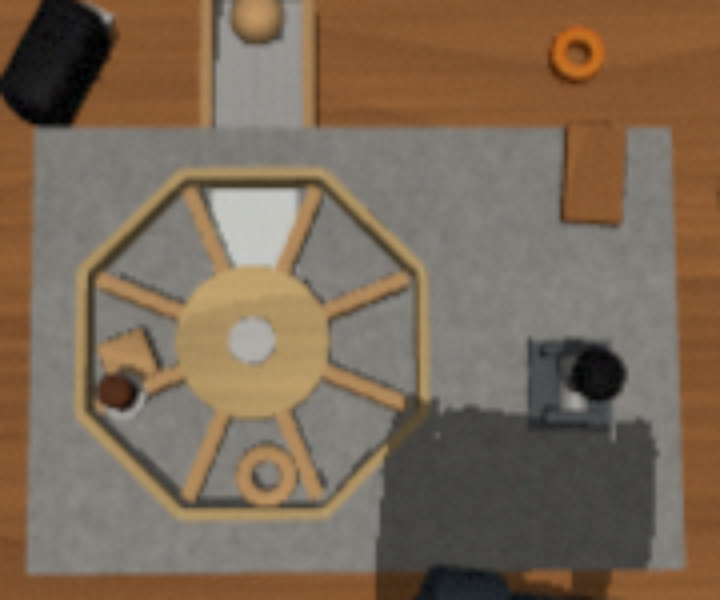

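The lever is back upright, with the knob at zoom (597,372). The gate is shut, the ball lies in the chute at (257,18), and the block and ring are still in the wheel. I'll check the ball's distance and hand in.

Run:
```python
from h import *
b=ray("top",225+257/4-.4,130+18/4-.4,30)[:2];d=np.linalg.norm(b-(np.array([551.1,95.4])+180*np.array([np.cos(.0133),-np.sin(.0133)])));print(b,d)
if d<20: print(bot.job_done())
```

```text
[735.12189836  94.44457154] 4.286404204696024
the job is handed in; nothing more can be done
None
```

The job is handed in: the ball ran out untouched and lies about 4 mm from the chute-end point by the camera. The lever was held about two seconds at its stop (highest reading about 14 N) and is back upright, and the block and ring are still in the wheel. No verdict came back.

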